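# Start the wet-sieving rig at its switch boxes

## Robot

A 6-joint arm with a two-finger parallel gripper is mounted at the origin on the work surface. World frame = base frame: x ahead of the robot, y to its left, z up, the work surface at z = 0. Lengths are in m, angles in rad, forces in N, time in s.
With the tool pointing down it reaches from about 0.375 to 0.9 m from the base axis. Payload 3.1 kg.
Tool frame: the origin (TCP) lies between the finger pads; the fingertips stand 8 mm ahead of it and the grasp point (between the pads) lies 11 mm behind it; z points along the fingers, y is the line along which they close (so a half turn about z gives the same grasp; the last joint's range is limited). The gripper opens to 87 mm and grips with 3 to 60 N. Pads are 19 mm wide; open, the fingers measure 117 mm over their backs; the gripper's body (75 mm by 190 mm) begins 51 mm behind the grasp point.
Start: joints at [1.141, 0.527, 1.433, -0, 1.181, -0.178], TCP at [0.156, 0.605, 0.192] pointing down, gripper open.
Joint ranges: [-3.08, 3.08], [-0.75, 2.2], [0.22, 2.44], [-1.43, 4.57], [0, 2.65], [-2.85, 2.85]. Speed limits (rad/s): [2.79, 2.79, 3.14, 3.14, 3.14, 3.14].

## Interface

Orientations are given as a unit quaternion [x, y, z, w].
In Python, from rig import robot, vision, job gives the robot as it stands.
- The arm moves only by the shell command python3 -m handwheel 'ROWS' [OPENING] [FORCE]. ROWS is JSON, a list of rows, each a list of 4 numbers: the shift along the tool's x, y, z as a fraction of full scale, then the turn about the tool's z as a fraction of full scale. A call has 1 to 20 rows; each row is the pose to reach, as a shift and turn from the pose commanded when the call began, along the tool's axes at that moment, turning the shorter way round; what a row does not reach only later rows make up. Full scale, the value 1, is 300 mm for a shift and 2 pi rad for a turn. A row lasts 1/12 s, in which the tool goes at most 41.7 mm and 7.16 degrees, less where a joint would pass 70% of its speed; a pose out of reach is approached as far as the arm can. A call with a number of a shift or a turn outside -1 to 1 is refused whole. A call with a gripper value outside its range is refused whole. OPENING is the opening in per cent of the stroke, from 0 (shut) to 100 (fully open), set as the call begins (- or left out, the last holds). The fingers move at their own pace and stop on an object; FORCE is the grip in N (left out, the last holds). Time passes only in rows, so rows that repeat a pose let the fingers close. It gives the time, the measured TCP pose, the force, the opening and the grip force at its end, in the units of the state.
- robot.get_obs(): the state, without advancing time (a new reading comes with each control period).
- vision.camera(name): name is "side" or "top"; returns a dict with "frame" (400x640x3 uint8, red, green, blue), "K" (3x3 intrinsics, pixels), "cam_to_world" (4x4, takes a point from camera to world coordinates). Camera axes: x right, y down, z forward; pixel columns grow to the right and rows downward; lengths in m; the calibration is good to about 2 mm. A picture is of the moment at which its call begins. There is no depth.
- job.hand_in(): hands the job in; it is judged then, once.
Trained networks look in the newest picture that a camera, given by its name, has taken for a name from the list of things; names that differ only in an ending like _2 or _b are one class to them, and where a whole thing is asked for, a point or a joint stands for the part that bears it (a point fixed in the world has none). Each returns a list of dicts, best first, with "conf" (0 to 1); they miss things now and then, are a little off and sometimes report something else, mostly with a low value. They report only what shows in the picture. A call takes as long as a camera call. They do not tell look-alikes from the thing itself.
- vision.look_for(camera, label): "point" ([row, column] in pixels, amid what is visible of it).
- vision.outline_of(camera, label): "mask" (400x640 bool, what is visible of it) and "point" ([row, column] in pixels, amid what is visible of it).
The state is a dict: "time": time; "q": joint angles; "joint_velocities": joint speeds; "joint_torque": joint torques, N m; "position": TCP position; "tool_rot": TCP orientation; "ft_force": force on the tool from outside, world axes, zero at the start; "moment": the same for the moment, N m; "grip_width": finger opening in m; "grip_force": force on a finger pad.
Only numpy, scipy, OpenCV 4.12 (cv2) and the standard library are available. Lean on these libraries where they do the work, as an engineer would, in place of code of your own. Each camera call takes 0.05 s, during which the arm holds its last target. There are 200 camera calls.

## Task

Start up the wet-sieving rig: press down the raised half of the rocker switch until it has tipped fully over, then push the flat round button (the pump) fully in, and after that push the square button (the shaker) fully in; each stays where it is left. Do not press the mushroom-shaped stop button. Everything else on the table stays where it is: do not knock over, shove or lift any of it.

Things in the scene. Friction and masses are not known exactly. Their poses are not given: they have to be found in the camera images.
- rocker_raised (a point): Point to press: on top of the white rocker's raised half, on its centre line, 24 mm from the pivot; it moves with the rocker. At the start it is about 76 mm above the table (the outer end 79 mm) and its half slopes up at about 20 degrees, the other half lying level. Pressed straight down it sinks about 8 mm until this half lies level. At the start z is up, x points from pivot to raised end.
- rocker_pivot (a point): The rocker's pivot: bottom of the V, centre of the switch, 68 mm above the table. The rocker is a shallow V 64 mm long and 36 mm wide in a black frame 64 mm high, on a grey box 96 x 84 x 60 mm fixed to the table.
- rocker (a joint): Rocker angle in rad: about 0 (up to 0.04) at the start (off), 0.36 fully over (on, a hard stop). Stays where it is left; needs about 4 N at the pressing point.
- pump_top (a point): Centre of the top face of the flat round white push button, 38 mm in diameter, on a grey box 84 x 84 x 60 mm fixed to the table. Face up to 76 mm above the table when out, 66 mm when fully in; a flat black collar round it is 63 mm high. Moves with the button; z axis up.
- pump (a joint): Travel of the round button in m: 0 (up to 0.001) out, 0.010 fully in (a hard stop). Goes straight down, needs about 4 N, no spring: stays where it is left.
- shaker_top (a point): Centre of the top face of the flat square white push button, 38 x 38 mm, on a grey box 84 x 84 x 60 mm fixed to the table. Face up to 76 mm above the table when out, 66 mm when fully in; a flat black collar round it is 63 mm high. Moves with the button; z axis up, x and y axes along its sides.
- shaker (a joint): Travel of the square button in m: 0 (up to 0.001) out, 0.010 fully in (a hard stop). Goes straight down, needs about 4 N, no spring: stays where it is left.
- stop_top (a point): Top centre of the white mushroom-shaped stop button, 54 mm in diameter on a 22 mm stem, top 92 mm above the table, on a grey box 84 x 84 x 60 mm fixed to the table. Not to be pressed.
- stop (a joint): Travel of the stop button in m: 0 out, 0.008 fully in; a spring of 2 to 7 N returns it.
- jar_mid (a point): Loose bystander: small lidded jar, 48 mm in diameter, 75 mm tall; point at its centre.
- beaker_mid (a point): Loose bystander: clear open beaker, 52 mm in diameter, 70 mm tall; point at its centre.
- tub_mid (a point): Loose bystander: clear open finds tub, 120 x 90 x 50 mm; point at its centre.
- stone_mid (a point): Loose bystander: rounded stone, 54 mm across, 29 mm tall; point at its centre.
- brush_grip (a point): Loose bystander: brush about 170 mm long lying flat; point on its handle.
- sieve_mid (a point): Loose bystander: small steel hand sieve, 100 mm in diameter, 40 mm tall; point at its centre.
- vial_mid (a point): Loose bystander: small capped vial, 26 mm in diameter, 55 mm tall; point at its centre.
Not all that is in view belongs to the job. Leave any green or red look-alike of the part that bears stop_top alone. Leave any orange look-alike of the part that bears pump_top alone.

How it is judged:
On the way, in this order (a step that is already met when the one before it is completed fails the run):
1. the rocker is tipped fully over (value of joint rocker above 0.3 rad), for 0.2 s.
2. then the round pump button is fully in (value of joint pump above 0.0075 m), for 0.2 s.
3. then the square shaker button is fully in (value of joint shaker above 0.0075 m), for 0.2 s.
At the end, for the whole second after the job is handed in: Rocker over (above 0.30 of 0.36 rad), round and square buttons in (above 7.5 of 10 mm), stop button out (under 3 mm), every bystander within 20 mm of where it started (value of joint rocker above 0.3 rad and value of joint each of pump, shaker above 0.0075 m and value of joint stop below 0.003 m and distance of each of jar_mid, beaker_mid, tub_mid, stone_mid, brush_grip, sieve_mid, vial_mid from where it was at the start of the episode below 0.02 m); the robot touches nothing.
It fails at once if the round pump button is pushed in before the rocker is over (value of joint pump above 0.004 m and value of joint rocker below 0.28 rad).
It fails at once if the square shaker button is pushed in before the round pump button is in (value of joint shaker above 0.004 m and value of joint pump below 0.007 m).
It fails at once if the stop button is pressed (value of joint stop above 0.003 m).
It fails at once if a bystander is shoved, knocked over or lifted (centre moved over 20 mm) (distance of any of jar_mid, beaker_mid, tub_mid, stone_mid, brush_grip, sieve_mid, vial_mid from where it was at the start of the episode above 0.02 m).
It also fails if it takes over 48 s, if anything falls off the work surface, if the arm or the gripper's body presses on something with over 40 N, if the wrist force passes 120 N, or if a joint passes its speed limit or range.

## Working session

There is one attempt and no reset: what is moved stays moved. The work goes in short steps, Python scripts to look and compute and a shell command to move; the robot and the scene stay as the last step left them, time stands still between calls to the robot, and variables do not carry over. Pictures are saved under pics/ and viewed, at most 10 in all, crops included, and the job is handed in when it is done.

```bash
mkdir -p pics; cat > h.py <<'E'
import numpy as np, cv2
from rig import robot, vision, job
def snap(n):
    c=vision.camera(n); return c
def ray(c,rc,z):
    K=np.array(c["K"]);T=np.array(c["cam_to_world"])
    d=T[:3,:3]@np.linalg.inv(K)@np.array([rc[1],rc[0],1.]);o=T[:3,3]
    return o+d*(z-o[2])/d[2]
def proj(c,p):
    T=np.linalg.inv(np.array(c["cam_to_world"]));q=np.array(c["K"])@(T[:3,:3]@np.array(p)+T[:3,3]);return q[1]/q[2],q[0]/q[2]
E
python3 - <<'E'
from h import *
np.set_printoptions(precision=3,suppress=True)
Z=dict(rocker_raised=.072,rocker_pivot=.068,pump_top=.076,shaker_top=.076,stop_top=.092,jar_mid=.04,beaker_mid=.035,tub_mid=.025,stone_mid=.015,brush_grip=.01,sieve_mid=.02,vial_mid=.03)
for n in("top","side"):
    c=vision.camera(n);cv2.imwrite(f"pics/{n}0.png",c["frame"][:,:,::-1])
    print(n,np.array(c["cam_to_world"])[:3,3])
    for k,z in Z.items():
        for d in vision.look_for(n,k)[:3]: print(k,round(d["conf"],2),np.round(d["point"]),ray(c,d["point"],z))
o=robot.get_obs();print(o["time"],o["position"],o["tool_rot"],o["ft_force"])
E
```

```text
top [0.402 0.032 1.013]
rocker_raised 0.89 [222. 224.] [0.464 0.279 0.072]
rocker_pivot 0.54 [219. 226.] [0.472 0.275 0.068]
pump_top 0.68 [105. 286.] [0.776 0.118 0.076]
pump_top 0.6 [152. 345.] [ 0.646 -0.035  0.076]
pump_top 0.4 [221. 226.] [0.467 0.273 0.076]
shaker_top 0.77 [225. 338.] [ 0.455 -0.015  0.076]
shaker_top 0.24 [142. 425.] [ 0.669 -0.246  0.076]
stop_top 0.85 [269. 395.] [ 0.346 -0.153  0.092]
stop_top 0.66 [210. 450.] [ 0.489 -0.294  0.092]
stop_top 0.57 [286. 471.] [ 0.305 -0.334  0.092]
jar_mid 0.78 [229. 278.] [0.448 0.142 0.04 ]
beaker_mid 0.69 [222. 389.] [ 0.464 -0.153  0.035]
beaker_mid 0.5 [227. 280.] [0.452 0.137 0.035]
stone_mid 0.82 [161. 280.] [0.636 0.139 0.015]
brush_grip 0.93 [234. 170.] [0.439 0.441 0.01 ]
sieve_mid 0.81 [141. 427.] [ 0.689 -0.267  0.02 ]
sieve_mid 0.59 [234. 169.] [0.438 0.442 0.02 ]
sieve_mid 0.24 [226. 334.] [ 0.456 -0.008  0.02 ]
side [ 0.385 -1.038  0.856]
rocker_raised 0.64 [166. 284.] [0.464 0.28  0.072]
rocker_pivot 0.54 [166. 288.] [0.476 0.283 0.068]
pump_top 0.58 [189. 389.] [0.781 0.101 0.076]
pump_top 0.54 [158. 270.] [0.42  0.33  0.076]
shaker_top 0.46 [213. 291.] [0.465 0.008 0.076]
stop_top 0.62 [286. 314.] [ 0.493 -0.304  0.092]
stop_top 0.6 [246. 250.] [ 0.347 -0.146  0.092]
jar_mid 0.71 [201. 284.] [0.449 0.119 0.04 ]
beaker_mid 0.74 [255. 293.] [ 0.458 -0.13   0.035]
tub_mid 0.56 [177. 362.] [0.734 0.261 0.025]
stone_mid 0.52 [199. 342.] [0.643 0.146 0.015]
brush_grip 0.88 [158. 274.] [0.435 0.444 0.01 ]
brush_grip 0.22 [167. 285.] [0.473 0.377 0.01 ]
sieve_mid 0.6 [292. 387.] [ 0.681 -0.277  0.02 ]
sieve_mid 0.27 [214. 294.] [0.479 0.075 0.02 ]
vial_mid 0.74 [215. 292.] [0.472 0.057 0.03 ]
vial_mid 0.55 [257. 353.] [ 0.619 -0.149  0.03 ]
1.3 [0.156 0.605 0.192] [ 0.126  0.992 -0.    -0.   ] [ 0.475 -0.023 -0.018]
```

View pics/top0.png

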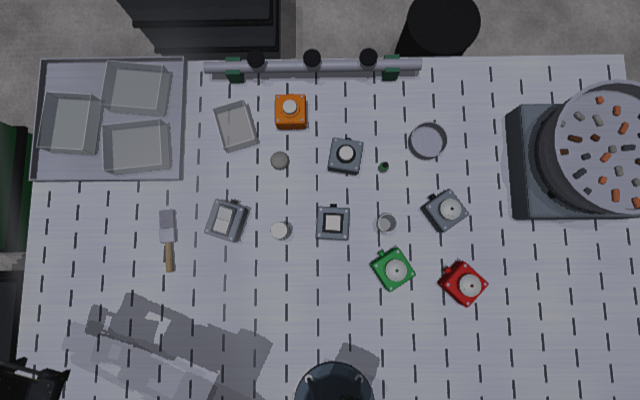

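View pics/side0.png

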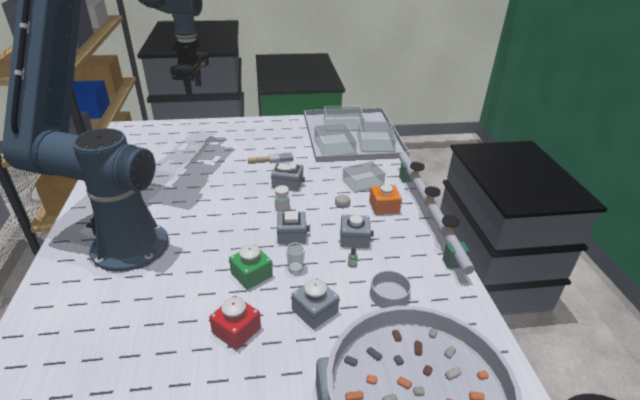

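Top view:
- The rocker switch is on the grey box at about (220,227).
- Round-button candidates: grey box at (153,345) and orange box at (108,290). The task says to leave the orange one, so the grey one is the pump.
- The square button (shaker) is at (223,334).
- Mushroom buttons: grey at (210,450), which is the stop, plus green (270,395) and red (286,470) look-alikes. All of these are left alone.

Next is a close crop with finer measurements.

```bash
python3 - <<'E'
from h import *
np.set_printoptions(precision=4,suppress=True)
c=vision.camera("top");f=c["frame"]
def crop(f,r,cc,h=30): return cv2.resize(f[r-h:r+h,cc-h:cc+h],(390,390),interpolation=cv2.INTER_CUBIC)
ims=[crop(f,220,227),crop(f,190,342,45)]
cv2.imwrite("pics/crop1.png",np.hstack(ims)[:,:,::-1])
def white(f,r,cc,h,t):
    m=np.zeros(f.shape[:2],np.uint8);s=f[r-h:r+h,cc-h:cc+h].astype(int)
    m[r-h:r+h,cc-h:cc+h]=(s.min(2)>t)
    n,l,st,ce=cv2.connectedComponentsWithStats(m,connectivity=4)
    return max([(st[i,4],i) for i in range(1,n)]),l,ce
for cn,pts in (("top",dict(rocker=(220,224,.072),pump=(153,345,.076),shaker=(223,334,.076))),("side",dict(rocker=(168,286,.072),pump=(220,356,.076),shaker=(217,291,.076)))):
    c=vision.camera(cn);f=c["frame"]
    for k,(r,cc,z) in pts.items():
        for t in(130,160):
            try:
                (a,i),l,ce=white(f,r,cc,13,t);m=np.argwhere(l==i)
                w=np.array([ray(c,p,z)[:2] for p in m]);mu=w.mean(0)
                rect=cv2.minAreaRect((w*1000).astype(np.float32))
                print(cn,k,t,a,ce[i][::-1],mu,rect)
            except Exception as e: print(cn,k,t,e)
    for lab in("rocker_raised","pump_top","shaker_top"):
        for d in vision.outline_of(cn,lab)[:2]:
            m=np.argwhere(d["mask"]);w=np.array([ray(c,p,.07)[:2] for p in m])*1000
            print("net",cn,lab,d["conf"],len(m),m.mean(0),cv2.minAreaRect(w.astype(np.float32)))
E
```

```text
top rocker 130 303 [219.9505 222.3003] [0.4703 0.2827] ((470.6455078125, 282.645263671875), (34.50679016113281, 61.788150787353516), 74.68070220947266)
top rocker 160 max() iterable argument is empty
top pump 130 135 [152.4741 345.8   ] [ 0.6439 -0.0379] ((643.69775390625, -38.035972595214844), (32.85255432128906, 33.12603759765625), 18.177892684936523)
top pump 160 3 [152. 352.] [ 0.645  -0.0541] ((644.9603271484375, -54.12189865112305), (1.3485550880432129e-06, 5.353498935699463), 88.84815979003906)
top shaker 130 196 [222.5051 332.5561] [ 0.4613 -0.001 ] ((460.2287292480469, -0.7527275085449219), (33.18301773071289, 35.65534210205078), 89.10907745361328)
top shaker 160 7 [226. 339.] [ 0.4523 -0.0172] ((452.3035583496094, -17.222997665405273), (1.2218952178955078e-06, 15.248669624328613), 89.10906982421875)
net top rocker_raised 0.64 357 [219.9748 222.7059] ((470.2708435058594, 282.1227722167969), (38.661102294921875, 65.1385498046875), 75.00372314453125)
net top pump_top 0.52 180 [153.1056 345.8444] ((644.0381469726562, -38.89180374145508), (36.751304626464844, 37.755008697509766)
[... 1004 characters left out ...]
] ((461.43206787109375, -3.5161476135253906), (109.98929595947266, 72.5728988647461), 84.01217651367188)
side shaker 160 210 [211.3429 293.8095] [0.4729 0.0139] ((473.3905334472656, 13.584314346313477), (73.56884765625, 52.22926330566406), 83.91490173339844)
net side pump_top 0.33 120 [215.6083 291.175 ] ((463.5851135253906, 2.5950393676757812), (43.305419921875, 34.861724853515625), 84.11689758300781)
net side shaker_top 0.58 135 [216. 291.] ((463.2217712402344, 0.28708839416503906), (48.14574432373047, 34.96577072143555), 84.53549194335938)
net side shaker_top 0.31 335 [287.5104 315.1582] ((496.53900146484375, -287.2152404785156), (55.407867431640625, 52.79925537109375), 83.65339660644531)
```

View pics/crop1.png

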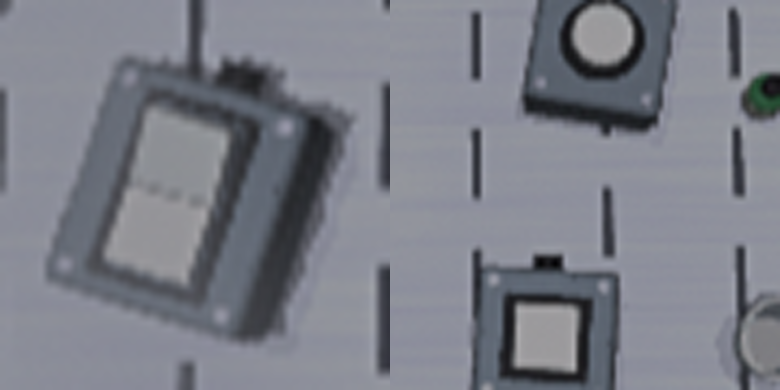

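The crop shows the rocker as a two-tone white V. Its long axis is about 15° off world x, and the V line is at about top pixel (219.7,223). The white round button (grey box) and the square button are confirmed by shape. The next step is to find which half is raised, using the side view and the shading.

```bash
python3 - <<'E'
from h import *
np.set_printoptions(precision=3,suppress=True)
piv=np.array([.4705,.2825,.068])
a=np.deg2rad(-15.2);u=np.array([np.cos(a),np.sin(a),0]);v=np.array([-u[1],u[0],0]);z=np.array([0,0,1.])
out=[]
for cn in("top","side"):
    c=vision.camera(cn);f=c["frame"]
    r0,c0=[int(round(t)) for t in proj(c,piv)];h=18;S=22
    for s in(1,-1):
        im=cv2.resize(f[r0-h:r0+h,c0-h:c0+h],None,fx=S/2,fy=S/2,interpolation=cv2.INTER_CUBIC)
        if cn=="side" or s==1:
            if cn=="side":
                hi=s*u*.03+z*.011; lo=-s*u*.032
                P=[piv+hi+v*.018,piv+hi-v*.018,piv-v*.018,piv+lo-v*.018,piv+lo+v*.018,piv+v*.018]
                pts=np.array([[(q[1]-c0+h+.5)*S/2,(q[0]-r0+h+.5)*S/2] for q in (proj(c,p) for p in P)])
                cv2.polylines(im,[np.int32(pts)],True,(255,0,0) if s==1 else (0,160,0),1)
            out.append(im)
    if cn=="top":
        for n,p in(("far half",piv+u*.016),("near half",piv-u*.016),("shaker",np.array([.461,-.001,.076])),("pump",np.array([.644,-.038,.076]))):
            r,q=[int(round(t)) for t in proj(c,p)];print(n,f[r-2:r+3,q-2:q+3].mean((0,1)))
    else:
        raw=cv2.resize(f[r0-h:r0+h,c0-h:c0+h],None,fx=S/2,fy=S/2,interpolation=cv2.INTER_CUBIC);out[0]=raw
im=np.hstack(out);im=cv2.resize(im,None,fx=795/im.shape[1],fy=795/im.shape[1])
cv2.imwrite("pics/side_rocker.png",im[:,:,::-1])
E
```

```text
far half [141.24 143.72 148.6 ]
near half [148.64 148.28 152.36]
shaker [155.08 154.   156.08]
pump [154.8  153.72 156.04]
```

View pics/side_rocker.png

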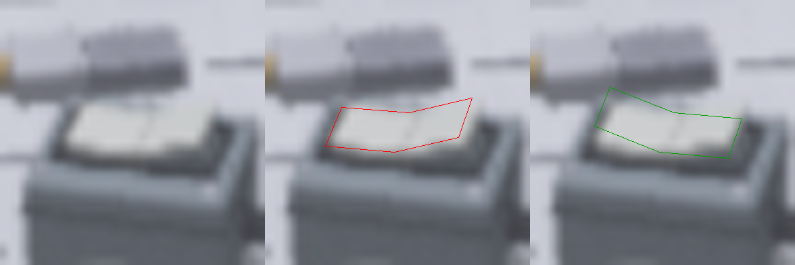

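The red model (raised end at +x, the far end) fits the side view. The far half is also shaded darker, so it is the tilted one. The press point is at about (0.493, 0.277), and tool y is already parallel to the pivot axis. I'll move there with the fingers shut.

```bash
python3 -m handwheel '[[-0.68,-0.39,0.0,0],[-0.68,-0.39,0.0,0],[-0.68,-0.39,0.0,0],[-0.68,-0.39,0.0,0],[-0.68,-0.39,0.0,0],[-0.68,-0.39,0.0,0],[-0.68,-0.39,0.0,0],[-0.68,-0.39,0.0,0]]' 0 20
python3 -m handwheel '[[-0.68,-0.39,0.0,0],[-0.68,-0.39,0.0,0],[-0.68,-0.39,0.0,0],[-0.68,-0.39,0.0,0],[-0.68,-0.39,0.0,0],[-0.68,-0.39,0.0,0],[-0.68,-0.39,0.25,0],[-0.68,-0.39,0.25,0],[-0.68,-0.39,0.25,0],[-0.68,-0.39,0.25,0]]'
python3 - <<'E'
from h import *
np.set_printoptions(precision=3,suppress=True)
o=robot.get_obs();p=np.array(o["position"]);print(p,o["tool_rot"],o["ft_force"],o["grip_width"])
from scipy.spatial.transform import Rotation as R
print(R.from_quat(o["tool_rot"]).inv().apply(np.array([.493,.277,.113])-p)/.3)
out=[]
tip=p-[0,0,.008]
for cn in("top","side"):
    c=vision.camera(cn);f=c["frame"];r,q=[int(t) for t in proj(c,tip)]
    out.append(cv2.resize(f[r-35:r+35,q-35:q+35],(390,390),interpolation=cv2.INTER_CUBIC))
cv2.imwrite("pics/over1.png",np.hstack(out)[:,:,::-1])
E
```

```text
time: 2.52
position: [0.3252, 0.4404, 0.1918]
tool_rot: [0.127, 0.992, 0.0, -0.0]
ft_force: [-1.5, -0.1, -0.3]
grip_width: 0.0415
grip_force: 0.0
time: 3.35
position: [0.4904, 0.2777, 0.1153]
tool_rot: [0.125, 0.992, -0.001, -0.002]
ft_force: [0.2, 0.2, -0.0]
grip_width: 0.0004
grip_force: 0.0
[0.49  0.278 0.115] [ 0.125  0.992 -0.001 -0.002] [ 0.181  0.215 -0.008] 0.0004067050306032868
[-0.009 -0.     0.007]
```

View pics/over1.png

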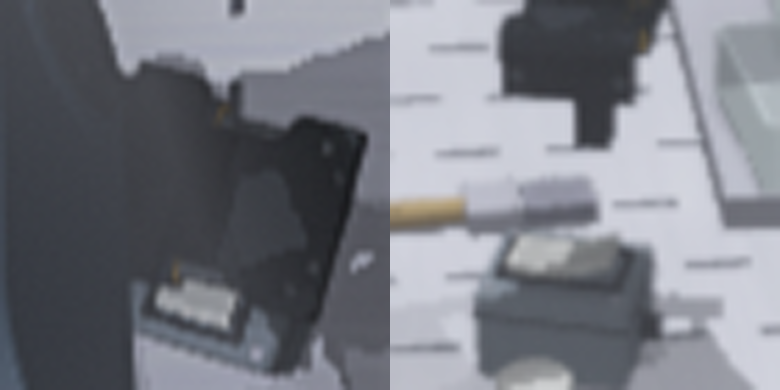

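The fingertips are over the raised half in both views. Now a gentle press.

```bash
python3 -m handwheel '[[-0.006,0,0.04,0],[-0.006,0,0.08,0],[-0.006,0,0.1,0],[-0.006,0,0.11,0],[-0.006,0,0.12,0],[-0.006,0,0.13,0],[-0.006,0,0.135,0],[-0.006,0,0.14,0],[-0.006,0,0.14,0],[-0.006,0,0.14,0]]'
```

```text
time: 4.28
position: [0.4944, 0.2766, 0.0747]
tool_rot: [0.126, 0.992, 0.0, 0.0]
ft_force: [-0.2, -0.0, 0.3]
grip_width: 0.0005
grip_force: 0.0
```

```bash
python3 -m handwheel '[[0,0,0.004,0],[0,0,0.007,0],[0,0,0.01,0],[0,0,0.01,0]]'
```

```text
time: 4.62
position: [0.4941, 0.2765, 0.0715]
tool_rot: [0.126, 0.992, -0.0, -0.0]
ft_force: [-0.2, 0.5, -0.0]
grip_width: 0.0003
grip_force: 0.0
```

```bash
python3 - <<'E'
from h import *
out=[]
tip=np.array([.494,.2765,.064])
for cn in("top","side"):
    c=vision.camera(cn);f=c["frame"];r,q=[int(t) for t in proj(c,tip)]
    out.append(cv2.resize(f[r-25:r+25,q-25:q+25],(390,390),interpolation=cv2.INTER_CUBIC))
cv2.imwrite("pics/press1.png",np.hstack(out)[:,:,::-1])
E
```

```text
(no output)
```

View pics/press1.png

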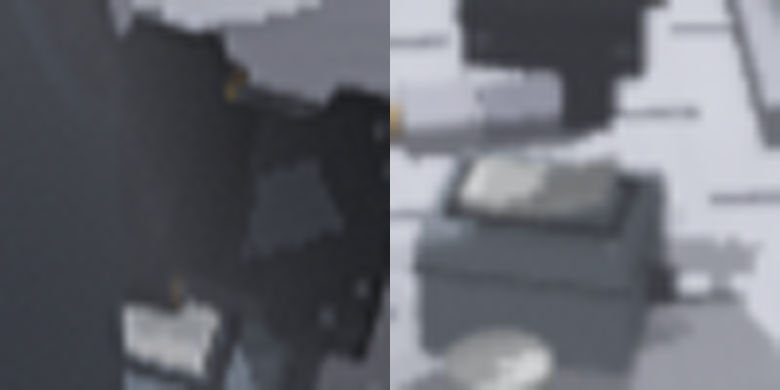

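In both side views the visible fingertip bottom sits about 8.6 px above where the reported TCP projects, while the column agrees. The rocker is untouched and the force is zero. I'll work out how high the tip really is.

```bash
python3 - <<'E'
from h import *
o=robot.get_obs();print(o["position"],o["time"],o["ft_force"],o["q"])
c=vision.camera("side");ref=proj(c,[.494,.2765,.064]);print(ref)
for y in(.26,.2765,.29):
    for z in(.064,.075,.085,.095,.105): print(y,z,np.round(np.array(proj(c,[.494,y,z]))-ref,1))
E
```

```text
[0.49421447 0.27654035 0.07160701] 4.7167 [ 0.21064403 -0.7165007   1.05350363] [ 3.12881152e-01  6.15721383e-01  1.68512909e+00 -2.11180630e-05
  8.40843448e-01 -1.00615238e+00]
(np.float64(168.08264474237154), np.float64(293.1399370518019))
0.26 0.064 [2.5 0.4]
0.26 0.075 [-0.3  0.4]
0.26 0.085 [-2.9  0.4]
0.26 0.095 [-5.5  0.3]
0.26 0.105 [-8.1  0.3]
0.2765 0.064 [0. 0.]
0.2765 0.075 [-2.8 -0. ]
0.2765 0.085 [-5.4 -0.1]
0.2765 0.095 [-7.9 -0.1]
0.2765 0.105 [-10.5  -0.1]
0.29 0.064 [-2.  -0.3]
0.29 0.075 [-4.8 -0.4]
0.29 0.085 [-7.4 -0.4]
0.29 0.095 [-9.9 -0.4]
0.29 0.105 [-12.5  -0.5]
```

```bash
python3 - <<'E'
from h import *
p=np.array([.4942,.2765,0.]);out=[]
for cn,(r0,r1,c0,c1) in(("top",(150,280,150,330)),("side",(50,230,210,350))):
    c=vision.camera(cn);S=400/(c1-c0) if cn=="top" else 2.9
    S=2.9
    im=cv2.resize(c["frame"][r0:r1,c0:c1],None,fx=S,fy=S,interpolation=cv2.INTER_CUBIC)
    for z,col in((.064,(255,0,0)),(.112,(255,255,0)),(.2,(0,255,0)),(.3,(0,255,255))):
        r,q=proj(c,p+[0,0,z]);cv2.circle(im,(int((q-c0+.5)*S),int((r-r0+.5)*S)),3,col,1)
    out.append(cv2.copyMakeBorder(im,0,522-im.shape[0],0,0,0) if im.shape[0]<522 else im[:522])
im=np.hstack(out);im=im[:,:800];print(im.shape);cv2.imwrite("pics/wide.png",im[:,:,::-1])
E
```

```text
(522, 800, 3)
```

View pics/wide.png

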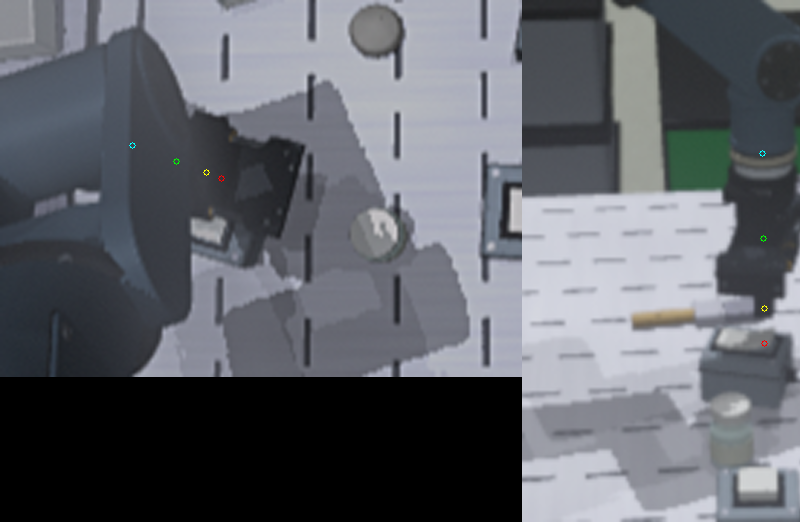

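The top view agrees with the reported x and y, since the gripper body's edges land where predicted. Only the height disagrees, with the real tip about 3 cm higher than reported. I'll descend in guarded steps and rely on the force reading.

```bash
python3 -m handwheel '[[0,0,0.01,0],[0,0,0.02,0],[0,0,0.03,0],[0,0,0.04,0],[0,0,0.05,0],[0,0,0.05,0]]'; python3 -m handwheel '[[0,0,0.006,0],[0,0,0.012,0],[0,0,0.012,0]]'
```

```text
time: 5.37
position: [0.4937, 0.2764, 0.0558]
tool_rot: [0.126, 0.992, -0.0, -0.001]
ft_force: [-0.6, 0.1, -0.2]
grip_width: 0.0001
grip_force: 0.0
time: 5.62
position: [0.4941, 0.2765, 0.0527]
tool_rot: [0.126, 0.992, -0.0, -0.0]
ft_force: [0.3, 0.0, 0.6]
grip_width: 0.0006
grip_force: 0.0
```

```bash
python3 -m handwheel '[[0,0,0.006,0],[0,0,0.012,0],[0,0,0.012,0]]'; python3 -m handwheel '[[0,0,0.006,0],[0,0,0.012,0]]';  python3 - <<'E'
from h import *
c=vision.camera("side");f=c["frame"];r,q=[int(t) for t in proj(c,[.494,.2765,.072])]
o=robot.get_obs();print(o["position"],o["ft_force"])
cv2.imwrite("pics/s2.png",cv2.resize(f[r-25:r+25,q-25:q+25],(400,400),interpolation=cv2.INTER_CUBIC)[:,:,::-1])
E
```

```text
time: 5.87
position: [0.494, 0.2765, 0.0491]
tool_rot: [0.126, 0.992, -0.0, -0.0]
ft_force: [-0.2, -1.5, -0.5]
grip_width: 0.0004
grip_force: 0.0
time: 6.03
position: [0.4948, 0.2766, 0.0462]
tool_rot: [0.125, 0.992, 0.0, 0.001]
ft_force: [0.0, -2.2, 3.0]
grip_width: 0.0006
grip_force: 1.9
[0.4949097  0.27649991 0.04592876] [ 0.52127371 -0.84724523  2.52473712]
```

View pics/s2.png

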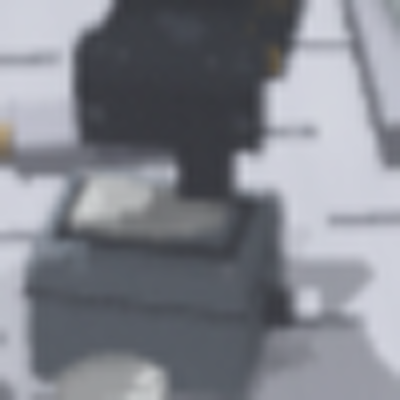

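Contact now reads about 3 N, but the tip looks as if it's near or behind the rocker's back edge. It could be touching the wrong place, so I'll triangulate gripper features before pressing harder.

```bash
python3 - <<'E'
from h import *
np.set_printoptions(precision=3,suppress=True)
ct=vision.camera("top");cs=vision.camera("side")
def R(c,rc):
    a=ray(c,rc,.0);o=np.array(c["cam_to_world"])[:3,3];d=a-o;return o,d/np.linalg.norm(d)
def tri(a,b):
    (o1,d1),(o2,d2)=R(ct,a),R(cs,b);t=np.linalg.lstsq(np.c_[d1,-d2],o2-o1,rcond=None)[0]
    p,q=o1+t[0]*d1,o2+t[1]*d2;return (p+q)/2,np.linalg.norm(p-q)
# features from wide.png (TCP then reported .494,.2765,.0716)
T=lambda x,y:(150+y/2.9-.5,150+x/2.9-.5); S=lambda x,y:(50+y/2.9-.5,210+(x-522)/2.9-.5)
print("mark",tri(T(232,133),S(790,265)))
print("corner far",tri(T(305,150),S(783,293)))
print("jar top",tri(T(378,233),S(731,404)))
# current orange blobs
for c,n,(r0,r1,c0,c1) in((ct,"top",(170,240,190,270)),(cs,"side",(110,170,270,330))):
    s=c["frame"][r0:r1,c0:c1].astype(int);m=(s[:,:,0]-s[:,:,2]>25).astype(np.uint8)
    k,l,st,ce=cv2.connectedComponentsWithStats(m)
    print(n,[(st[i,4],ce[i][::-1]+[r0,c0]) for i in range(1,k)])
im=np.hstack([cv2.resize(ct["frame"][185:245,200:260],(395,395),interpolation=cv2.INTER_CUBIC),cv2.resize(cs["frame"][130:190,265:325],(395,395),interpolation=cv2.INTER_CUBIC)])
cv2.imwrite("pics/pair.png",im[:,:,::-1])
print(robot.get_obs()["position"])
E
```

```text
mark (array([0.519, 0.237, 0.187]), np.float64(0.0015891089806848182))
corner far (array([0.505, 0.18 , 0.184]), np.float64(0.0017746941681412451))
jar top (array([0.444, 0.133, 0.077]), np.float64(0.0017310828772979466))
top []
side []
[0.495 0.277 0.046]
```

View pics/pair.png

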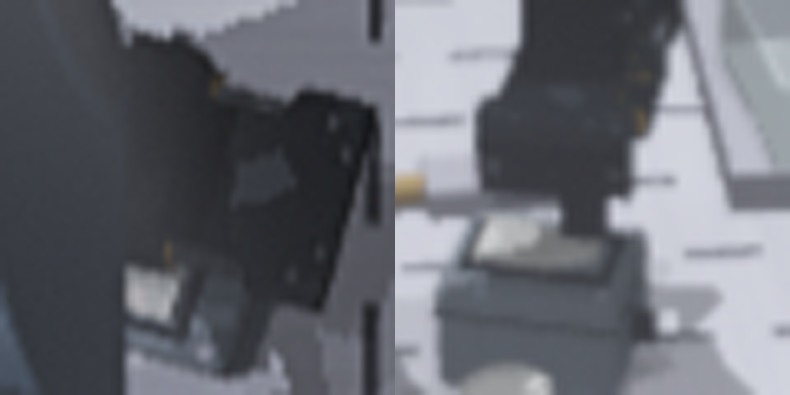

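The triangulated gripper body confirms y (front face at y≈0.18, as predicted). The tip row also fits contact at z≈0.079, the raised outer end. So the tip really is about 41 mm above the reported height and is resting on the correct spot. The full stroke should be about 11 mm more.

```bash
python3 -m handwheel '[[0,0,0.006,0],[0,0,0.012,0],[0,0,0.018,0],[0,0,0.018,0]]'; python3 -m handwheel '[[0,0,0.006,0],[0,0,0.012,0],[0,0,0.012,0]]'
```

```text
time: 6.52
position: [0.4952, 0.2766, 0.0404]
tool_rot: [0.126, 0.992, 0.0, 0.001]
ft_force: [2.5, -0.4, 2.8]
grip_width: 0.0003
grip_force: 1.4
time: 6.77
position: [0.4952, 0.2767, 0.0375]
tool_rot: [0.126, 0.992, 0.0, 0.001]
ft_force: [3.2, -2.3, 7.3]
grip_width: 0.0005
grip_force: 3.8
```

```bash
python3 -m handwheel '[[0,0,0.004,0],[0,0,0.008,0],[0,0,0.008,0]]'; python3 -m handwheel '[[0,0,0.004,0],[0,0,0.008,0],[0,0,0.008,0]]'
```

```text
time: 7.02
position: [0.4953, 0.2767, 0.0373]
tool_rot: [0.125, 0.992, 0.0, 0.001]
ft_force: [-0.6, -3.8, 22.4]
grip_width: 0.0004
grip_force: 11.0
time: 7.27
position: [0.4954, 0.2768, 0.0371]
tool_rot: [0.125, 0.992, 0.0, 0.002]
ft_force: [-4.8, -4.6, 36.1]
grip_width: 0.0005
grip_force: 18.3
```

The hard stop was reached at 36 N with the rocker down. It sits at reported z 0.0373, so true tip height ≈ reported TCP + 31 mm. Now up and over to the pump.

```bash
python3 -m handwheel '[[0,0,-0.13,0],[0,0,-0.25,0],[0,0,-0.25,0],[-0.74,-0.89,-0.25,0],[-0.74,-0.89,-0.25,0],[-0.74,-0.89,-0.25,0],[-0.74,-0.89,-0.25,0],[-0.74,-0.89,-0.25,0],[-0.74,-0.89,-0.25,0],[-0.74,-0.89,-0.25,0],[-0.74,-0.89,-0.25,0],[-0.74,-0.89,-0.25,0],[-0.74,-0.89,-0.25,0],[-0.74,-0.89,-0.25,0],[-0.74,-0.89,-0.14,0],[-0.74,-0.89,-0.14,0],[-0.74,-0.89,-0.14,0]]'
python3 - <<'E'
from h import *
np.set_printoptions(precision=3,suppress=True)
o=robot.get_obs();p=np.array(o["position"]);print(p,o["ft_force"])
from scipy.spatial.transform import Rotation as R
print(R.from_quat(o["tool_rot"]).inv().apply(np.array([.644,-.038,.045])-p)/.3)
out=[]
for cn in("top","side"):
    c=vision.camera(cn);f=c["frame"]
    for w in([.482,.28,.068],[.644,-.038,.076]):
        r,q=[int(t) for t in proj(c,w)]
        im=cv2.resize(f[r-25:r+25,q-25:q+25],(300,300),interpolation=cv2.INTER_CUBIC);out.append(im)
im=np.vstack([np.hstack(out[:2]),np.hstack(out[2:])])
cv2.imwrite("pics/pump1.png",im[:,:,::-1])
E
```

```text
time: 8.68
position: [0.6391, -0.0344, 0.072]
tool_rot: [0.125, 0.992, 0.001, -0.004]
ft_force: [0.0, 0.3, 0.2]
grip_width: 0.0003
grip_force: 0.0
[ 0.639 -0.034  0.072] [0.037 0.256 0.217]
[-0.019 -0.008  0.09 ]
```

View pics/pump1.png

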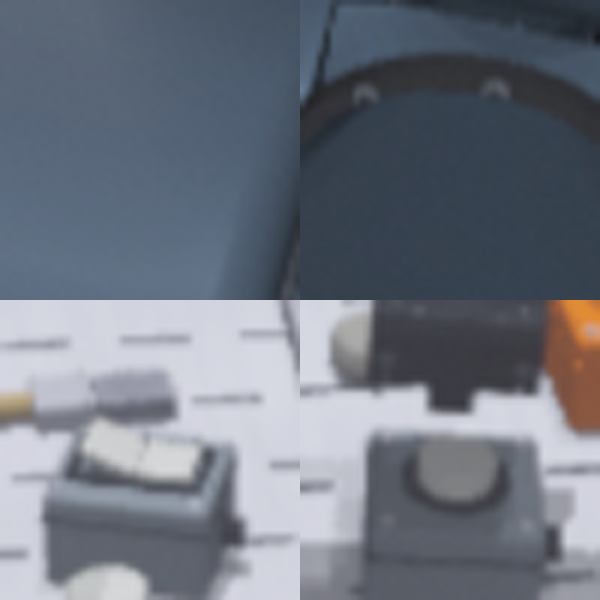

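The side view shows the rocker tipped over, with its near half now raised. The fingertip is above the pump, about 5 mm short in x. I'll correct that and press.

```bash
python3 -m handwheel '[[-0.01,-0.005,0.0,0],[-0.01,-0.005,0.03,0],[-0.01,-0.005,0.05,0],[-0.01,-0.005,0.06,0],[-0.01,-0.005,0.07,0],[-0.01,-0.005,0.08,0],[-0.01,-0.005,0.09,0],[-0.01,-0.005,0.1,0],[-0.01,-0.005,0.1,0]]';python3 -m handwheel '[[0,0,0.005,0],[0,0,0.01,0],[0,0,0.015,0],[0,0,0.015,0]]'
```

```text
time: 9.53
position: [0.6452, -0.0396, 0.0437]
tool_rot: [0.126, 0.992, 0.0, -0.0]
ft_force: [0.4, -0.2, 0.2]
grip_width: 0.0008
grip_force: 0.0
time: 9.87
position: [0.6454, -0.0396, 0.0397]
tool_rot: [0.126, 0.992, -0.0, 0.0]
ft_force: [-0.9, 0.5, 2.5]
grip_width: 0.0003
grip_force: 1.2
```

```bash
python3 -m handwheel '[[0,0,0.005,0],[0,0,0.01,0],[0,0,0.01,0]]';python3 -m handwheel '[[0,0,0.005,0],[0,0,0.01,0],[0,0,0.01,0]]';python3 -m handwheel '[[0,0,0.004,0],[0,0,0.008,0],[0,0,0.008,0]]'
```

```text
time: 10.12
position: [0.6454, -0.0396, 0.0364]
tool_rot: [0.126, 0.992, -0.0, 0.0]
ft_force: [-0.7, -0.9, 2.2]
grip_width: 0.0009
grip_force: 1.2
time: 10.37
position: [0.6455, -0.0396, 0.0353]
tool_rot: [0.125, 0.992, -0.0, 0.0]
ft_force: [-3.4, 0.4, 13.5]
grip_width: 0.0
grip_force: 6.5
time: 10.62
position: [0.6455, -0.0396, 0.0351]
tool_rot: [0.125, 0.992, -0.0, 0.0]
ft_force: [-6.6, 0.1, 24.0]
grip_width: 0.0
grip_force: 11.8
```

The pump bottomed at z 0.035, as predicted for fully in. On to the shaker.

```bash
python3 -m handwheel '[[0,0,-0.13,0],[0,0,-0.25,0],[0,0,-0.25,0],[0.63,-0.03,-0.25,0],[0.63,-0.03,-0.25,0],[0.63,-0.03,-0.25,0],[0.63,-0.03,-0.25,0],[0.63,-0.03,-0.25,0],[0.63,-0.03,-0.25,0],[0.63,-0.03,-0.25,0],[0.63,-0.03,-0.14,0],[0.63,-0.03,-0.14,0],[0.63,-0.03,-0.14,0],[0.63,-0.03,-0.14,0],[0.63,-0.03,-0.14,0]]'
python3 - <<'E'
from h import *
np.set_printoptions(precision=3,suppress=True)
from scipy.spatial.transform import Rotation as R
o=robot.get_obs();p=np.array(o["position"])
print(p,R.from_quat(o["tool_rot"]).inv().apply(np.array([.461,-.001,.045])-p)/.3)
E
```

```text
time: 11.87
position: [0.4614, -0.0015, 0.074]
tool_rot: [0.126, 0.992, -0.0, 0.001]
ft_force: [-0.0, -0.7, -0.7]
grip_width: 0.0002
grip_force: 0.0
[ 0.461 -0.002  0.074] [0.002 0.001 0.097]
```

```bash
python3 -m handwheel '[[0,0,0.03,0],[0,0,0.06,0],[0,0,0.08,0],[0,0,0.09,0],[0,0,0.1,0],[0,0,0.11,0],[0,0,0.11,0]]';python3 -m handwheel '[[0,0,0.005,0],[0,0,0.01,0],[0,0,0.015,0],[0,0,0.015,0]]';python3 -m handwheel '[[0,0,0.004,0],[0,0,0.008,0],[0,0,0.012,0],[0,0,0.012,0]]';
```

```text
time: 12.45
position: [0.4596, -0.0011, 0.0397]
tool_rot: [0.126, 0.992, 0.0, -0.0]
ft_force: [0.5, -0.1, 0.8]
grip_width: 0.0004
grip_force: 0.0
time: 12.78
position: [0.4599, -0.0011, 0.0356]
tool_rot: [0.126, 0.992, 0.0, -0.0]
ft_force: [-0.7, -0.3, 2.1]
grip_width: 0.0006
grip_force: 0.6
time: 13.12
position: [0.46, -0.0012, 0.0349]
tool_rot: [0.125, 0.992, -0.0, 0.001]
ft_force: [-5.3, 0.7, 31.5]
grip_width: 0.0008
grip_force: 15.8
```

The shaker hit its hard stop at the same height as the pump. I'll retract clear and verify numerically against the initial pictures.

```bash
python3 -m handwheel '[[0,0,-0.13,0],[0,0,-0.26,0],[0,0,-0.39,0],[0,0,-0.45,0],[0,0,-0.45,0],[0,0.5,-0.45,0],[0,0.8,-0.45,0],[0,0.8,-0.45,0],[0,0.8,-0.45,0],[0,0.8,-0.45,0],[0,0.8,-0.45,0],[0,0.8,-0.45,0],[0,0.8,-0.45,0]]'
python3 - <<'E'
from h import *
np.set_printoptions(precision=3,suppress=True)
a=cv2.imread("pics/side0.png");c=vision.camera("side");b=c["frame"][:,:,::-1]
for n,p in dict(pump=(.644,-.038,.076),shaker=(.461,-.001,.076),stop=(.493,-.3,.092),rocker=(.47,.2825,.07)).items():
    r,q=[int(round(t)) for t in proj(c,p)]
    cols=[[ (im[i,q-2:q+3].mean()) for i in range(r-9,r+12)] for im in(a,b)]
    print(n,np.int32(cols[0]),np.int32(cols[1]),sep="\n")
Z=dict(jar_mid=.04,beaker_mid=.035,tub_mid=.025,stone_mid=.015,brush_grip=.01,sieve_mid=.02,vial_mid=.03)
for k,z in Z.items(): print(k,[(np.round(d["point"]),round(d["conf"],2)) for d in vision.look_for("side",k)[:1]])
o=robot.get_obs();print(o["position"],o["ft_force"],o["time"])
E
```

```text
time: 14.2
position: [0.5191, 0.2326, 0.1653]
tool_rot: [0.124, 0.992, -0.0, -0.001]
ft_force: [-0.7, -0.7, -0.5]
grip_width: 0.0009
grip_force: 0.0
pump
[209 209 209 209 207 201 202 205 205 205 205 205 204 185 150 128 119  95
  78 105 138]
[212 212 212 212 211 202 176 142 135 188 206 208 208 208 208 204 173 116
  82 107 140]
shaker
[170 166 159 140 127 186 205 205 205 205 206 205 202 168 133 125 102  79
  86 131 147]
[133 134 133 119 103 134 146 129 185 206 207 208 208 208 207 197 149  86
  83 131 148]
stop
[208 207 199 195 197 200 200 192 182 188 204 211 213 215 216 215 211 207
 200 168 129]
[211 210 202 198 200 203 203 195 186 191 207 214 216 218 219 218 215 210
 203 171 132]
rocker
[138 113  98 103 129 167 173 192 201 202 201 200 167 113  87 115 142 147
 135 112  99]
[140 114  97 103 131 174 177 178 184 185 187 186 162 119  89 114 140 145
 131 109  97]
jar_mid [(array([200., 281.]), 0.71)]
beaker_mid [(array([254., 292.]), 0.81)]
tub_mid [(array([174., 364.]), 0.71)]
stone_mid [(array([201., 341.]), 0.46)]
brush_grip [(array([159., 272.]), 0.64)]
sieve_mid [(array([291., 388.]), 0.71)]
vial_mid [(array([222., 357.]), 0.62)]
[0.52  0.23  0.167] [ 0.295  0.964 -0.256] 14.6
```

Both button faces sank about 3 px (≈10 mm), and the stop button is unchanged. The bystanders were found where they started; the exception is the vial, which the network mistook for the pump box, but no move came near it. Handing in.

```bash
python3 -c "
from h import *
print(job.hand_in())"
```

```text
the job is handed in; nothing more can be done
None
```

I pressed the rocker fully over, then pushed the pump and shaker fully in, in that order, and handed the job in at about 15 s; the stop button was untouched and no bystander seems to have moved, though the vial wasn't re-detected at the end, and the hand-in returned no verdict.

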